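# Set the bench air supply to its middle outlet

## Robot

A 7-joint arm with a two-finger parallel gripper is mounted at the origin on a cart in front of the work surface, level with it; the furniture and walls round the work are solid. World frame = base frame: x ahead of the robot, y to its left, z up, the work surface at z = 0. Lengths are in mm, angles in rad, forces in N, time in s.
With the tool pointing down it reaches from about 400 to 850 mm from the base axis. Payload 10.4 kg.
Tool frame: the origin (TCP) lies at the very end of the fingers, on their centre line; the grasp point (between the pads) lies 19 mm behind it (robot.pinch_z is the distance from the TCP to the grasp point, in mm); x points along the fingers, y is the direction in which the jaws open and shut, and the axes are right-handed (so a half turn about x gives the same grasp; the last joint's range is limited). The gripper opens to 87 mm and grips with 3 to 60 N. Pads are 19 mm wide; open, the fingers measure 117 mm over their backs; the gripper's body (75 mm by 190 mm) begins 51 mm behind the grasp point.
Start: joints at [1.18, 0.332, -0.065, 1.46, 0.022, 1.35, -0.088], TCP at [224.75, -583.215, 222.576] pointing down, gripper open.
Joint ranges: [-2.6, 2.6], [-0.5, 2.12], [-1.47, 1.34], [0.16, 2.42], [-1.27, 4.41], [0.06, 2.06], [-2.6, 2.6]. Speed limits (rad/s): [2.22, 2.22, 2.79, 2.79, 3.14, 3.14, 3.14].

## Interface

Orientations are given as a unit quaternion [w, x, y, z].
In Python, from bench import robot gives the robot as it stands.
- The arm moves only by the tool drive_tool, never from a script. Its argument "deltas" is a list of rows, each a list of 7 numbers: the shift along the tool's x, y, z normalised to -1 to 1, where 1 is 0.1 m, then the turn, a rotation vector about the tool's x, y, z normalised to -1 to 1, where 1 is 60 degrees, then the closure, from -1 (fully open) to 1 (shut). A call has 1 to 20 rows; each row is the pose to reach, as a shift and turn from the pose commanded when the call began, along the tool's axes at that moment; what a row does not reach only later rows make up. A row lasts 1/12 s, in which the tool goes at most 41.7 mm and 7.16 degrees, less where a joint would pass 70% of its speed; a pose out of reach is approached as far as the arm can. A call with a number of a shift or a turn outside -1 to 1 is refused whole. A call with a gripper value outside its range is refused whole. The fingers move at their own pace and stop on an object; "squeeze" is the grip in N (left out, the last holds). Time passes only in rows, so rows that repeat a pose let the fingers close. It gives the time, the measured TCP pose, the force and the opening at its end, in the units of the state.
- robot.get_obs(): the state, without advancing time (a new reading comes with each control period).
- robot.grab_frame(name): name is "side" or "top"; returns (picture, depth): 384x512x3 uint8, red, green, blue; 384x512 float32, mm along the optical axis (not along the pixel's ray), 0 where there is no reading.
- robot.camera_params(name): a dict with "fx", "fy", "cx", "cy" (pixels), "D" ([k1, k2, p1, p2, k3] as OpenCV has them; the pictures are not rectified), "origin" and "orientation" of the camera in the world. Camera axes: x right, y down, z forward; pixel columns grow to the right and rows downward; lengths in mm; the calibration is good to about 2 mm. A picture is of the moment at which its call begins. camera_params takes no time and is no camera call.
- robot.finish_job(): hands the job in, once; it reports no verdict.
Trained networks look in the newest picture that a camera, given by its name, has taken for a name from the list of things; names that differ only in an ending like _2 or _b are one class to them, and where a whole thing is asked for, a point or a joint stands for the part that bears it (a point fixed in the world has none). Each returns a list of dicts, best first, with "confidence" (0 to 1); they miss things now and then, are a little off and sometimes report something else, mostly with a low value. They report only what shows in the picture. A call takes as long as a camera call.
- robot.trace(camera, label): "pixels" (384x512 bool, what is visible of it) and "rect" ([left, top, right, bottom] in pixels, round what is visible of it).
The state is a dict: "t": time; "joint_pos": joint angles; "joint_velocities": joint speeds; "tau": joint torques, N m; "ee_pos": TCP position; "orientation": TCP orientation; "force": force on the tool from outside, world axes, zero at the start; "ft_torque": the same for the moment, N m; "finger_gap": finger opening in mm.
Only numpy, scipy, OpenCV 4.12 (cv2) and the standard library are available. Lean on these libraries where they do the work, as an engineer would, in place of code of your own. Each camera call takes 0.05 s, during which the arm holds its last target.

## Task

Set up the bench air: first, without moving the supply knob, push the black selector rod in by one click, so that it rests in its middle position. Then push the red-ended arm of the knob under the blue bracket round until the arm points the same way as the green pointer on top of the bracket, and let go. Do not disturb the lamp, the gauge, the spanner or the wrench lying around.

Things in the scene. Friction and masses are not known exactly. Their poses are not given: they have to be found in the camera images.
- supply_bracket: Blue bracket fixed to the bench: base plate 125 x 90 mm, column at the rear (+x), level top plate 10 mm thick (top 145 mm above the bench) ending in front (-x) in a half-round nose of 45 mm radius. Origin: on the bench, on the vertical axis of the knob and of the nose. May stand left or right of the selector, turned up to 0.25 rad.
- supply_knob (a joint): Turn of the black knob (54 mm across, 97 to 125 mm up) under the top plate, rad, 0 to 1.9, growing counterclockwise from above. Its level steel arm (13 mm thick) sticks out past the nose. At 0 the arm points 0.95 rad clockwise of the bracket's -x (toward its +y). Starts at 0 to 0.35, stays where left; about 2 to 3 N sideways at the ball turns it.
- red_ball (a point): Centre of the red ball, 32 mm in diameter, at the end of the knob's arm: 105 mm from the knob axis and 112 mm above the bench. The -x axis of this frame points outward along the arm.
- green_mark: Flat green pointer, 3 mm thick, 51 mm long, fixed on top of the bracket. Origin: on the knob axis, 145 mm above the bench. It points along its -x, between 0.2 rad clockwise and 0.8 rad counterclockwise (from above) of the bracket's -x; the knob reads 0.95 rad plus that counterclockwise angle when its arm lines up.
- selector: Selector valve fixed to the bench: aluminium block 80 x 74 x 56 mm on a pedestal, top 131 mm above the bench, brass stubs out to 50 mm either side. Origin: on the bench under the block's centre. The rod comes out of its front (-x) face and is pushed in level, along the selector's +x. Turned up to 0.25 rad.
- selector_rod (a joint): How far the selector rod is pushed in, m: 0 fully out (start, within 4 mm), 0.025 middle click, 0.05 fully in. A detent draws it to the nearest click: the ridges lie at 0.0125 and 0.0375, and it takes about 7 to 9 N to push over one, after which it snaps on to the next click and stays.
- rod_face (a point): Centre of the front face of the black knob (36 mm in diameter, 20 mm thick) on the end of the 12 mm steel rod, 105 mm above the bench; 117 mm in front of the selector's origin when fully out, 92 mm at the middle click. It moves with the rod.
- work_lamp: Bystander: blue and black work lamp lying flat, 58 x 118 x 35 mm, loose. Origin under its middle.
- pressure_gauge: Bystander: black pressure gauge, 101 x 76 x 38 mm, lying dial up between the two valves, loose. Origin under its middle.
- ring_spanner: Bystander: chrome combination spanner, 199 mm long, lying on the left, loose. Origin under its middle.
- adjustable_wrench: Bystander: grey adjustable wrench, 168 mm long, lying on the left behind the spanner, loose. Origin under its middle.

How it is judged:
By the outcome, as a careful person would: the job done as asked, in the order asked, and still so for the second after the job is handed in, with the robot touching nothing.
It also fails if it takes over 56 s, if anything falls off the work surface, if the arm or the gripper's body presses on something with over 40 N, if the wrist force passes 120 N, or if a joint passes its speed limit or range.

## Working session

There is one attempt and no reset: what is moved stays moved. The work goes in short steps, Python scripts to look and compute and a tool call to move; the robot and the scene stay as the last step left them, time stands still between calls to the robot, and variables do not carry over. Pictures are saved under pics/ and viewed, and the job is handed in when it is done.

Besides the shell and the picture viewer there is one more tool, called as name(argument=value, ...), one argument or row to a line, values as JSON. drive_tool: Moves the arm, as the interface text tells. Its arguments: {"type":"object","properties":{"deltas":{"type":"array"},"squeeze":{"type":"number"}},"required":["deltas"]}

```bash
mkdir -p pics; ls; cat > h.py <<'E'
import numpy as np, cv2
from scipy.spatial.transform import Rotation as R
from bench import robot
def q2R(q): return R.from_quat([q[1],q[2],q[3],q[0]]).as_matrix()
def deproj(cam,uv,d):
    p=robot.camera_params(cam);K=np.array([[p['fx'],0,p['cx']],[0,p['fy'],p['cy']],[0,0,1]])
    n=cv2.undistortPoints(np.array(uv,float).reshape(-1,1,2),K,np.array(p['D'])).reshape(-1,2)
    d=np.asarray(d,float).reshape(-1,1)
    c=np.hstack([n,np.ones((len(n),1))])*d
    return c@q2R(p['orientation']).T+np.array(p['origin'])
def proj(cam,P):
    p=robot.camera_params(cam);K=np.array([[p['fx'],0,p['cx']],[0,p['fy'],p['cy']],[0,0,1]])
    Rm=q2R(p['orientation']);c=(np.array(P,float).reshape(-1,3)-p['origin'])@Rm
    return cv2.projectPoints(c,np.zeros(3),np.zeros(3),K,np.array(p['D']))[0].reshape(-1,2)
def maskpts(cam,m,D):
    v,u=np.nonzero(m&(D>0)); return deproj(cam,np.c_[u,v],D[v,u])
E
python3 - <<'E'
from h import *
o=robot.get_obs();print(o)
for c in('side','top'):
    print(c,robot.camera_params(c))
    im,d=robot.grab_frame(c);cv2.imwrite(f'pics/{c}0.png',cv2.cvtColor(im,cv2.COLOR_RGB2BGR));np.savez(f'{c}0.npz',im=im,d=d)
    for l in ['supply_bracket','supply_knob','red_ball','green_mark','selector','selector_rod','rod_face','pressure_gauge','work_lamp']:
        r=robot.trace(c,l)
        for k,x in enumerate(r[:2]):
            P=maskpts(c,x['pixels'],d)
            print(c,l,round(x['confidence'],2),np.round(x['rect']),x['pixels'].sum(),np.round(np.median(P,0)) if len(P) else None, np.round(np.percentile(P,[2,98],axis=0)).tolist() if len(P) else None)
            np.savez(f'm_{c}_{l}_{k}.npz',m=x['pixels'])
E
```

```text
pics
{'t': 0.0, 'joint_pos': array([ 1.1803978 ,  0.33285151, -0.0646846 ,  1.46096494,  0.0215996 ,
        1.34989264, -0.08851288]), 'joint_velocities': array([-0.00014822, -0.00023389,  0.00033832, -0.00185448, -0.00068067,
        0.00094767,  0.00171142]), 'tau': array([-1.34757254e-03, -6.23265481e+01,  2.39233766e-02, -3.89903283e+01,
       -6.13787281e-02,  3.97756754e-02,  1.17194736e-04]), 'ee_pos': array([ 224.56943456, -582.83714547,  221.75533775]), 'orientation': array([-0.12881389, -0.69506714, -0.12979125,  0.69530057]), 'force': array([ 0.148641  ,  0.67471477, -0.36886246]), 'ft_torque': array([-0.05811289, -0.00074442,  0.01988584]), 'finger_gap': 87.10399977938742}
side {'fx': 493.16803162024655, 'fy': 493.16803162024655, 'cx': 248.72240345844986, 'cy': 195.56230328486384, 'D': array([-0.01578807,  0.        ,  0.        ,  0.        ,  0.        ]), 'origin': array([ 215.23403235, 1105.29400606,  708.20679738]), 'orientation': array([ 0.05686823, -0.10265749,  0.8588996 , -0.49851672])}
side supply_bracket 0.86 [175. 181. 238. 253.] 3068 [555. 167.  77.] [[478.
[... 1986 characters left out ...]
, 142.0, 144.0], [547.0, 159.0, 155.0]]
top selector 0.71 [323. 133. 363. 186.] 1452 [ 544. -164.  126.] [[450.0, -214.0, 2.0], [598.0, -121.0, 137.0]]
top selector_rod 0.6 [261. 204. 301. 225.] 679 [389.  13.  35.] [[363.0, -40.0, 10.0], [414.0, 65.0, 41.0]]
top selector_rod 0.5 [346. 163. 356. 192.] 162 [ 466. -176.  114.] [[444.0, -195.0, 3.0], [512.0, -166.0, 126.0]]
top rod_face 0.69 [346. 164. 355. 192.] 182 [ 463. -176.  113.] [[443.0, -199.0, 2.0], [514.0, -164.0, 126.0]]
top pressure_gauge 0.89 [271. 144. 298. 181.] 578 [526.  -0.  35.] [[489.0, -36.0, 7.0], [578.0, 32.0, 43.0]]
top work_lamp 0.97 [260. 199. 303. 223.] 709 [390.  13.  35.] [[362.0, -43.0, 10.0], [416.0, 65.0, 41.0]]
```

```bash
python3 - <<'E'
import cv2
a=cv2.imread('pics/top0.png');cv2.imwrite('pics/top0c.png',cv2.resize(a[90:250,120:400],None,fx=2.85,fy=2.85,interpolation=cv2.INTER_CUBIC))
a=cv2.imread('pics/side0.png');cv2.imwrite('pics/side0c.png',cv2.resize(a[120:280,140:340],None,fx=3.7,fy=3.7,interpolation=cv2.INTER_CUBIC))
E
```

```text
(no output)
```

View pics/top0c.png

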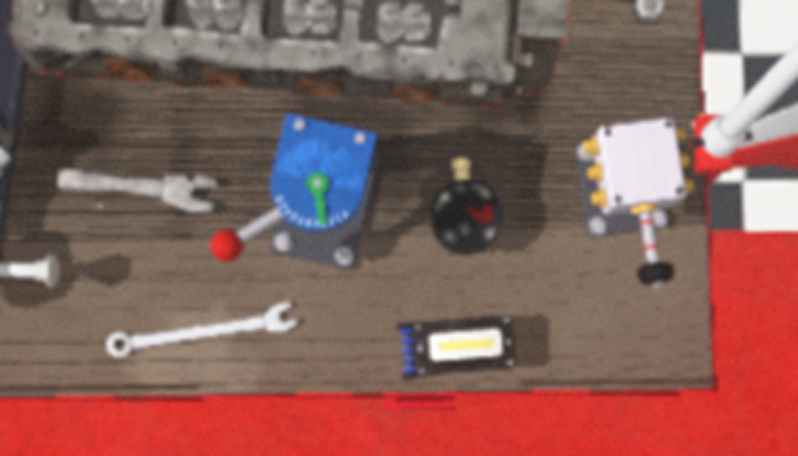

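View pics/side0c.png

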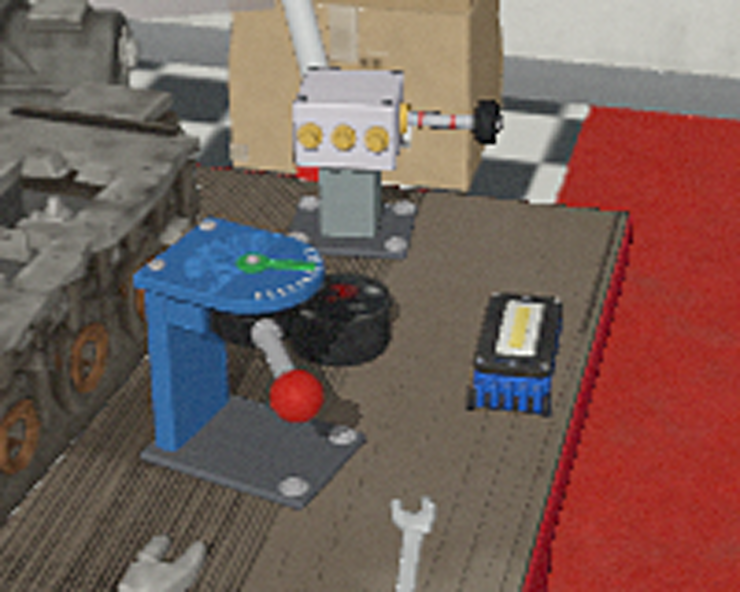

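View pics/top0.png

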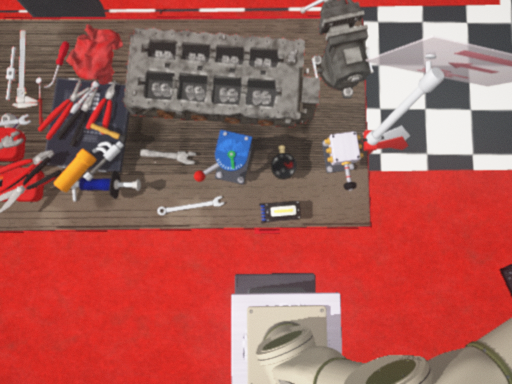

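```bash
cat > meas.py <<'E'
from h import *
from scipy.optimize import least_squares
def rayz(cam,uv,z):
    p=robot.camera_params(cam);a=deproj(cam,uv,np.ones(len(uv)))-p['origin']
    o=np.array(p['origin']);return o+a*((np.atleast_1d(z)-o[2])/a[:,2])[:,None]
def hsv(im): return cv2.cvtColor(im,cv2.COLOR_RGB2HSV).astype(int)
def roi(m,r):
    q=np.zeros_like(m);q[r[1]:r[3],r[0]:r[2]]=1;return m&q
def green(cam,im,r):
    h=hsv(im);m=roi((h[...,0]>45)&(h[...,0]<85)&(h[...,1]>90)&(h[...,2]>50),r)
    v,u=np.nonzero(m);return m,rayz(cam,np.c_[u,v].astype(float),np.full(len(u),148.))
def red(cam,im,r):
    h=hsv(im);m=roi(((h[...,0]<8)|(h[...,0]>172))&(h[...,1]>150)&(h[...,2]>60),r)
    v,u=np.nonzero(m)
    return m,np.array([u.mean(),v.mean()])
def tri(obs):
    return least_squares(lambda P:np.concatenate([proj(c,P)[0]-uv for c,uv in obs]),[480,230,112.])
E
python3 - <<'E'
from meas import *
RG={'top':(180,110,265,195),'side':(165,170,245,265)}
obs=[]
for c in('side','top'):
    z=np.load(f'{c}0.npz');im,d=z['im'],z['d']
    m,P=green(c,im,RG[c]);print(c,'green',m.sum())
    w=P[:,:2];mu=w.mean(0);e=np.linalg.svd(w-mu)[2][0];e=e if e[0]<0 else -e
    t=(w-mu)@e
    print(' mean',mu,'ang',np.arctan2(e[1],e[0]),'ends',mu+t.min()*e,mu+t.max()*e)
    m,uv=red(c,im,RG[c]);print('red',m.sum(),uv,rayz(c,uv[None],[112.]));obs.append((c,uv))
    # blue plate
    h=hsv(im);m=roi((h[...,0]>95)&(h[...,0]<125)&(h[...,1]>120),RG[c])|green(c,im,RG[c])[0]
    P=maskpts(c,m,d);print(' blue depth z',np.percentile(P[:,2],[5,50,95]))
    top=P[P[:,2]>135];print(' x,y range',np.percentile(top,[1,99],axis=0))
r=tri(obs);print(r.x,r.fun)
# blue outline top
z=np.load('top0.npz');im,d=z['im'],z['d']
h=hsv(im);m=roi((h[...,0]>95)&(h[...,0]<125)&(h[...,1]>120)&(d<1420),RG['top'])|green('top',im,RG['top'])[0]
m=cv2.morphologyEx(m.astype(np.uint8),cv2.MORPH_CLOSE,np.ones((5,5)))
c,_=cv2.findContours(m,cv2.RETR_EXTERNAL,cv2.CHAIN_APPROX_NONE);c=max(c,key=cv2.contourArea)[:,0].astype(float)
W=rayz('top',c,np.full(len(c),145.))
print(cv2.minAreaRect(W[:,:2].astype(np.float32)))
# model: signed dist to shape: half disc nose r45 + rect to x=+L halfwidth 45
def sd(p):
    x,y,a,L=p;ca,sa=np.cos(a),np.sin(a);q=(W[:,:2]-[x,y])@np.array([[ca,-sa],[sa,ca]])
    dn=np.hypot(q[:,0],q[:,1])-45
    ds=np.abs(q[:,1])-45;dr=q[:,0]-L
    return np.where(q[:,0]<0,dn,np.maximum(ds,dr))+1.3
for a0 in(-.2,0,.2):
    s=least_squares(sd,[528,150,a0,45],loss='soft_l1');print(s.x,s.cost,np.abs(s.fun).mean())
# selector
m=np.load('m_top_selector_0.npz')['m'];P=maskpts('top',m,d)
m2=np.zeros_like(m,np.uint8);v,u=np.nonzero(m&(d>0));k=(P[:,2]>122)&(P[:,0]>495)
print('selector top',cv2.minAreaRect(P[k][:,:2].astype(np.float32)),np.median(P[k],0))
for c in('top','side'):
    m=np.load(f'm_{c}_selector_rod_{1 if c=="top" else 0}.npz')['m'];dd=np.load(f'{c}0.npz')['d'];P=maskpts(c,m,dd);P=P[(P[:,2]>90)&(P[:,2]<130)&(P[:,1]<-140)]
    print(c,'rod');print(np.round(P[np.argsort(P[:,0])][::4]).tolist())
E
```

```text
side green 58
 mean [526.26526605 151.97822805] ang -2.9486298706826366 ends [547.45381812 156.11834326] [500.94793175 147.03137371]
red 176 [220.78977273 224.13636364] [[485.72565172 229.54796676 112.        ]]
 blue depth z [ 18.74537915 138.84662385 146.92545962]
 x,y range [[496.77989317 102.18819397 136.29885966]
 [603.73010557 195.19186571 149.05999792]]
top green 65
 mean [527.5383517  148.72407293] ang -3.0292349858391585 ends [547.70422804 150.99944679] [500.27976256 145.64840787]
red 91 [198.58241758 175.74725275] [[485.17615076 242.70385312 112.        ]]
 blue depth z [140.78970929 145.96813306 150.79388804]
 x,y range [[498.20895539  98.28483942 139.47301014]
 [601.42789314 191.63283379 152.46510351]]
[482.78411887 241.56175284 120.20449619] [-0.3393441  -0.0561583   0.08763452  0.42844495]
((546.8715209960938, 148.22677612304688), (90.00790405273438, 105.10655975341797), 76.42385864257812)
[ 5.39608570e+02  1.49924933e+02 -2.33263916e-01  6.00254369e+01] 49.968603037897665 0.8960394100397561
[ 5.39608569e+02  1.49924933e+02 -2.33263881e-01  6.00254381e+01] 49.9686030378
[... 1221 characters left out ...]
 rod
[[442.0, -181.0, 105.0], [445.0, -162.0, 110.0], [445.0, -179.0, 112.0], [446.0, -169.0, 113.0], [447.0, -191.0, 94.0], [448.0, -175.0, 123.0], [449.0, -169.0, 123.0], [450.0, -174.0, 117.0], [451.0, -166.0, 102.0], [452.0, -167.0, 117.0], [453.0, -160.0, 107.0], [454.0, -178.0, 121.0], [454.0, -166.0, 117.0], [456.0, -161.0, 106.0], [457.0, -164.0, 114.0], [459.0, -162.0, 106.0], [460.0, -167.0, 106.0], [464.0, -170.0, 104.0], [467.0, -170.0, 104.0], [470.0, -170.0, 110.0], [473.0, -173.0, 108.0], [479.0, -174.0, 107.0], [485.0, -174.0, 107.0], [488.0, -174.0, 103.0], [493.0, -169.0, 105.0], [496.0, -171.0, 103.0], [499.0, -170.0, 110.0], [503.0, -162.0, 107.0], [508.0, -168.0, 110.0]]
```

```bash
cat > m2.py <<'E'
from meas import *
def frames(c,n):
    a=[robot.grab_frame(c) for _ in range(n)]
    return np.mean([x[0] for x in a],0),np.median([x[1] for x in a],0)
def gw(c,im,r):
    g=im[...,1]-np.maximum(im[...,0],im[...,2]);g=np.where(g>15,g,0);w=np.zeros_like(g);w[r[1]:r[3],r[0]:r[2]]=g[r[1]:r[3],r[0]:r[2]]
    w=np.minimum(w,60);v,u=np.nonzero(w>0);P=rayz(c,np.c_[u,v].astype(float),np.full(len(u),148.))[:,:2];ww=w[v,u]
    mu=np.average(P,axis=0,weights=ww);C=np.cov(P.T,aweights=ww);e=np.linalg.eigh(C)[1][:,1];e=-e if e[0]>0 else e
    t=(P-mu)@e
    return mu,np.arctan2(e[1],e[0])%(2*np.pi),mu+e*t.min(),mu+e*t.max()
def ball(c,im,r):
    g=im[...,0]-np.maximum(im[...,1],im[...,2]);w=np.zeros_like(g);w[r[1]:r[3],r[0]:r[2]]=np.clip(g-40,0,40)[r[1]:r[3],r[0]:r[2]]
    n,l,s,cc=cv2.connectedComponentsWithStats((w>0).astype(np.uint8));k=1+np.argmax(s[1:,4]);w=w*(l==k)
    v,u=np.nonzero(w);return np.array([np.average(u,weights=w[v,u]),np.average(v,weights=w[v,u])]),s[k]
E
python3 - <<'E'
from m2 import *
obs=[]
for c,r,rb in(('top',(215,135,245,175),(185,160,220,195)),('side',(195,180,232,200),(205,212,240,245))):
    im,d=frames(c,5);np.savez(f'{c}1.npz',im=im,d=d)
    print(c,*gw(c,im,r));uv,s=ball(c,im,rb);print(uv,s,rayz(c,uv[None],[112.]));obs.append((c,uv))
r=tri(obs);print(r.x,r.fun)
d=np.load('top1.npz')['d'];im=np.load('top1.npz')['im']
# selector block fit via depth-plane mask
P=[]
uu,vv=np.meshgrid(np.arange(315,372),np.arange(120,200));W=deproj('top',np.c_[uu.ravel(),vv.ravel()],d[vv,uu].ravel())
k=(abs(W[:,2]-131)<6);T=W[k];print('block n',k.sum(),cv2.minAreaRect(T[:,:2].astype(np.float32)))
k2=(W[:,2]>98)&(W[:,2]<119)&(W[:,0]<512)&(W[:,0]>470)&(abs(W[:,1]+175)<25)
q=W[k2];print('rod fit',np.polyfit(q[:,0],q[:,1],1),len(q))
k3=(W[:,2]>108)&(W[:,2]<130)&(W[:,0]<470)&(W[:,0]>430)
q=W[k3];print('knob',q.mean(0),np.percentile(q,[2,98],axis=0),cv2.minAreaRect(q[:,:2].astype(np.float32)))
cv2.imwrite('pics/sel.png',cv2.cvtColor(cv2.resize(im[120:200,310:380].astype(np.uint8),None,fx=7,fy=7),cv2.COLOR_RGB2BGR))
print(robot.get_obs()['t'])
E
```

```text
top [528.93692297 149.0358658 ] 3.257505362739426 [547.68661059 151.21897891] [500.27254358 145.69833912]
[198.59930026 175.75615919] [193 170  13  12 119] [[485.15058978 242.65678022 112.        ]]
side [526.18106493 151.80827886] 3.313711631478487 [547.64427108 155.5394219 ] [500.82279878 147.40002234]
[219.67724031 226.5928062 ] [213 220  15  14 166] [[485.32749071 239.59826354 112.        ]]
[484.61696644 242.39394336 113.93062838] [ 0.0184554   0.08998523 -0.07112946 -0.01179523]
block n 760 ((526.359619140625, -170.56338500976562), (147.7903289794922, 74.27165985107422), 7.661135196685791)
rod fit [ 1.16343621e-01 -2.31365373e+02] 65
knob [ 453.46291168 -178.34390968  117.96306278] [[ 443.04168502 -195.93487662  108.7333744 ]
 [ 469.18332127 -162.71127378  125.26791792]] ((452.8446960449219, -179.62477111816406), (29.542293548583984, 29.7574405670166), 48.402565002441406)
1.5
```

View pics/sel.png

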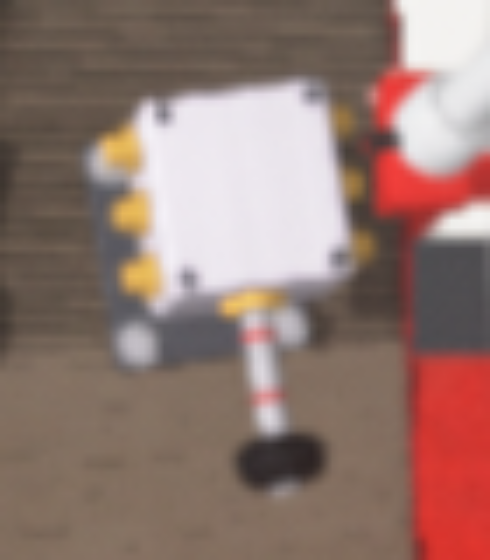

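```bash
python3 - <<'E'
from h import *
o=robot.get_obs();Rm=q2R(o['orientation']);print(np.round(Rm,3),o['ee_pos'],o['t'])
a=.12
# candidates: tool x down, tool z = ±dir
d=np.array([np.cos(a),np.sin(a),0]);X=np.array([0,0,-1.])
for s in(1,-1):
    Z=s*d;Y=np.cross(Z,X);T=np.c_[X,Y,Z];print(s,R.from_matrix(Rm.T@T).as_rotvec())
print(Rm.T@(np.array([408,-184,222])-o['ee_pos']))
E
```

```text
[[ 0.     0.36  -0.933]
 [-0.    -0.933 -0.36 ]
 [-1.     0.    -0.   ]] [ 224.74756278 -583.21637701  222.58127914] 1.5
1 [-2.89379627e+00  1.37981442e-04 -8.33127153e-05]
-1 [ 2.47796377e-01 -5.72852861e-05 -9.48751501e-05]
[   0.56447559 -306.62736308 -314.53910867]
```

drive_tool(
  deltas=[
    [0,-0.25,-0.25,0.1,0,0,1],
    [0,-0.5,-0.5,0.2,0,0,1],
    [0,-0.75,-0.75,0.237,0,0,1],
    [0,-1,-1,0.237,0,0,1],
    [0,-1,-1,0.237,0,0,1],
  ],
  squeeze=20,
)

```text
t: 1.92
ee_pos: [286.5, -448.2, 223.1]
orientation: [0.045, 0.706, 0.045, -0.705]
force: [2.3, -0.5, 1.0]
finger_gap: 61.5
```

```bash
cat > to.py <<'E'
import sys
from h import *
o=robot.get_obs();Rm=q2R(o['orientation']);t=np.array([float(v) for v in sys.argv[1:4]])
print('t',o['t'],'pos',np.round(o['ee_pos'],1),'F',np.round(o['force'],1),'gap',round(o['finger_gap'],1))
print('delta/100',np.round(Rm.T@(t-o['ee_pos'])/100,3))
if len(sys.argv)>4:
    a=float(sys.argv[4]) # desired heading of -toolz
    Z=-np.array([np.cos(a),np.sin(a),0]);X=np.array([0,0,-1.]);T=np.c_[X,np.cross(Z,X),Z]
    print('rot',np.round(R.from_matrix(Rm.T@T).as_rotvec()/(np.pi/3),4))
E
python3 to.py 408 -184 222 0.12
```

```text
t 1.9167 pos [ 286.5 -448.2  223.1] F [ 2.3 -0.5  1. ] gap 61.5
delta/100 [ 0.017 -2.466 -1.541]
rot [ 0.0069 -0.0019  0.001 ]
```

drive_tool(
  deltas=[
    [0,-0.33,-0.2,0,0,0,1],
    [0,-0.66,-0.4,0,0,0,1],
    [0,-1,-0.6,0,0,0,1],
  ],
)

```text
t: 2.17
ee_pos: [330.0, -346.3, 222.6]
orientation: [0.042, 0.706, 0.042, -0.706]
force: [0.2, 1.0, 0.4]
finger_gap: 41.8
```

drive_tool(
  deltas=[
    [0,-0.33,-0.2,0,0,0,1],
    [0,-0.66,-0.4,0,0,0,1],
    [0,-1,-0.6,0,0,0,1],
    [0,-1,-0.6,0,0,0,1],
  ],
)

```text
t: 2.5
ee_pos: [380.7, -234.3, 223.2]
orientation: [0.045, 0.706, 0.046, -0.705]
force: [0.6, 0.1, 0.6]
finger_gap: 15.1
```

```bash
python3 to.py 415 -183.3 222 0.12
```

```text
t 2.5 pos [ 380.7 -234.3  223.2] F [0.6 0.1 0.6] gap 15.1
delta/100 [ 0.013 -0.461 -0.406]
rot [ 0.0085 -0.0017  0.0004]
```

drive_tool(
  deltas=[
    [0,-0.24,-0.19,0.005,0,0,1],
    [0.2,-0.465,-0.375,0.01,0,0,1],
    [0.55,-0.465,-0.375,0.01,0,0,1],
    [0.9,-0.465,-0.375,0.01,0,0,1],
    [1,-0.465,-0.375,0.01,0,0,1],
    [1,-0.465,-0.375,0.01,0,0,1],
  ],
)

```text
t: 3.0
ee_pos: [407.3, -190.0, 120.5]
orientation: [-0.038, -0.705, -0.039, 0.708]
force: [-0.2, -0.5, -0.0]
finger_gap: 0.6
```

```bash
python3 to.py 415 -183.1 97 0.12; python3 - <<'E'
from h import *
for c in('side','top'):
    im,d=robot.grab_frame(c);cv2.imwrite(f'pics/{c}2.png',cv2.cvtColor(im,cv2.COLOR_RGB2BGR))
a=cv2.imread('pics/top2.png')[120:230,280:400];b=cv2.imread('pics/side2.png')[90:200,200:320]
cv2.imwrite('pics/both2.png',np.hstack([cv2.resize(x,None,fx=3.3,fy=3.3) for x in(a,b)]))
E
```

```text
t 3.0 pos [ 407.3 -190.   120.5] F [-0.2 -0.5 -0. ] gap 0.6
delta/100 [ 0.235 -0.059 -0.085]
rot [-0.0104  0.0038  0.0026]
```

View pics/both2.png

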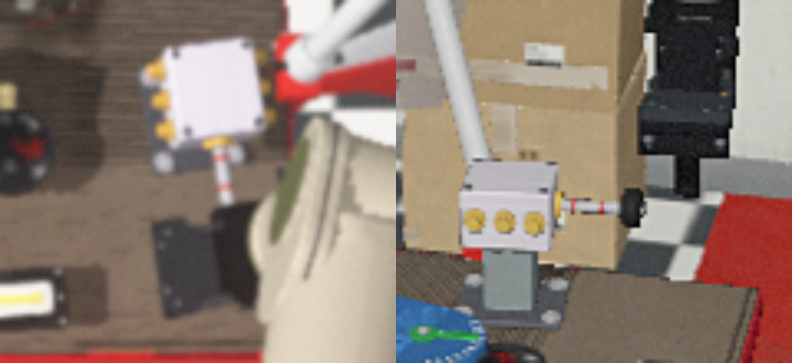

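drive_tool(
  deltas=[
    [0.12,-0.05,-0.03,-0.01,0.004,0.003,1],
    [0.235,-0.059,-0.085,-0.01,0.004,0.003,1],
    [0.235,-0.059,-0.15,-0.01,0.004,0.003,1],
    [0.235,-0.059,-0.18,-0.01,0.004,0.003,1],
    [0.235,-0.059,-0.18,-0.01,0.004,0.003,1],
  ],
)

```text
t: 3.52
ee_pos: [428.0, -183.0, 100.8]
orientation: [0.044, 0.708, 0.041, -0.703]
force: [-0.5, 0.7, -0.5]
finger_gap: 0.4
```

```bash
python3 to.py 433 -181 97 0.12
```

```text
t 3.5167 pos [ 428.  -183.   100.8] F [-0.5  0.7 -0.5] gap 0.4
delta/100 [ 0.038 -0.014 -0.052]
rot [-0.0003 -0.0062 -0.0041]
```

drive_tool(
  deltas=[
    [0,-0.01,-0.03,0,0,0,1],
    [0,-0.01,-0.06,0,0,0,1],
    [0,-0.01,-0.08,0,0,0,1],
    [0,-0.01,-0.1,0,0,0,1],
    [0,-0.01,-0.1,0,0,0,1],
  ],
)

```text
t: 3.93
ee_pos: [435.6, -180.6, 99.2]
orientation: [0.043, 0.707, 0.041, -0.705]
force: [-5.9, -0.8, 4.3]
finger_gap: 0.6
```

```bash
python3 to.py 450 -179 97 0.12
```

```text
t 3.9333 pos [ 435.6 -180.6   99.2] F [-5.9 -0.8  4.3] gap 0.6
delta/100 [ 0.023  0.001 -0.145]
rot [-0.0008 -0.0024 -0.003 ]
```

drive_tool(
  deltas=[
    [0,0,-0.03,0,0,0,1],
    [0,0,-0.06,0,0,0,1],
    [0,0,-0.08,0,0,0,1],
    [0,0,-0.08,0,0,0,1],
  ],
)

```text
t: 4.27
ee_pos: [444.7, -179.4, 99.3]
orientation: [0.043, 0.708, 0.041, -0.704]
force: [0.4, -0.1, 0.2]
finger_gap: 0.9
```

```bash
python3 to.py 450 -179 97 0.12
```

```text
t 4.2667 pos [ 444.7 -179.4   99.3] F [ 0.4 -0.1  0.2] gap 0.9
delta/100 [ 0.024  0.003 -0.053]
rot [-0.0002 -0.0048 -0.0032]
```

```bash
cat > look.py <<'E'
import sys
from m2 import *
n=sys.argv[1]; ra=[int(v) for v in sys.argv[2].split(',')];rb=[int(v) for v in sys.argv[3].split(',')]
o=[]
for c,r in(('top',ra),('side',rb)):
    im,d=robot.grab_frame(c);cv2.imwrite(f'pics/{c}{n}.png',cv2.cvtColor(im,cv2.COLOR_RGB2BGR));np.savez(f'{c}{n}.npz',im=im,d=d)
    x=cv2.cvtColor(im,cv2.COLOR_RGB2BGR)[r[1]:r[3],r[0]:r[2]];o.append(cv2.resize(x,(395,int(395*x.shape[0]/x.shape[1])),interpolation=cv2.INTER_CUBIC))
h=max(x.shape[0] for x in o)
cv2.imwrite(f'pics/b{n}.png',np.hstack([cv2.copyMakeBorder(x,0,h-x.shape[0],0,4,cv2.BORDER_CONSTANT) for x in o]))
E
python3 look.py 3 280,120,400,230 200,90,320,200
```

```text
(no output)
```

View pics/b3.png

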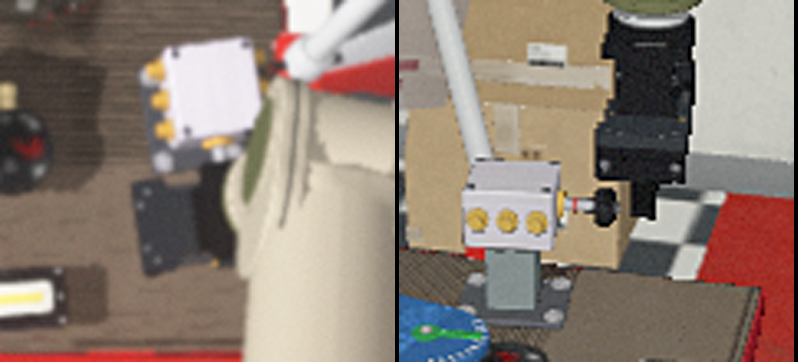

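The rod has snapped ahead of the fingers, with only one red band still visible at side px (272,152). That is the middle click. Retracting.

drive_tool(
  deltas=[
    [0,0,0.25,0,0,0,1],
    [-0.2,0,0.35,0,0,0,1],
    [-0.6,0,0.35,0,0,0,1],
    [-1,0,0.35,0,0,0,1],
    [-1,0,0.35,0,0,0,1],
  ],
)

```text
t: 4.78
ee_pos: [412.1, -184.4, 206.3]
orientation: [0.045, 0.711, 0.039, -0.701]
force: [0.7, -0.6, 0.3]
finger_gap: 0.4
```

```bash
python3 look.py 4 280,100,400,230 200,90,320,200;python3 - <<'E'
from meas import *
d=np.load('side4.npz')['d'];uu,vv=np.meshgrid(np.arange(240,285),np.arange(138,170));W=deproj('side',np.c_[uu.ravel(),vv.ravel()],d[vv,uu].ravel())
k=(W[:,1]<-140)&(W[:,1]>-200)&(W[:,2]>115)&(W[:,2]<130)&(W[:,0]<512);print('knob min x',np.sort(W[k][:,0])[:10])
d=np.load('side0.npz')['d'];W=deproj('side',np.c_[uu.ravel(),vv.ravel()],d[vv,uu].ravel())
k=(W[:,1]<-140)&(W[:,1]>-200)&(W[:,2]>115)&(W[:,2]<130)&(W[:,0]<512);print('before',np.sort(W[k][:,0])[:10])
# TCP approach pose for ball
ax=np.array([539.6,149.9]);a=2.106
r=np.array([np.cos(a),np.sin(a)]);t=np.array([-r[1],r[0]])
print('pre',ax+105*r-45*t,'heading',np.arctan2(t[1],t[0]))
E
python3 to.py 524 265 222 -2.6
```

```text
knob min x [469.40005212 470.15949594 471.60246718 471.6357664  472.49205514
 472.90006251 473.45446095 474.14891341 474.29286114 474.73508774]
before [445.11551651 445.82492275 446.12285643 447.14241212 447.21386502
 447.50350166 449.09977279 449.16297129 449.55461094 449.93344853]
pre [524.75570921 263.16803181] heading -2.60638898038469
t 4.8833 pos [ 409.9 -183.7  200.6] F [-0.7  0.4 -1.7] gap 0.3
delta/100 [-0.225 -4.318 -1.67 ]
rot [ 2.5969 -0.0093  0.0081]
```

View pics/b4.png

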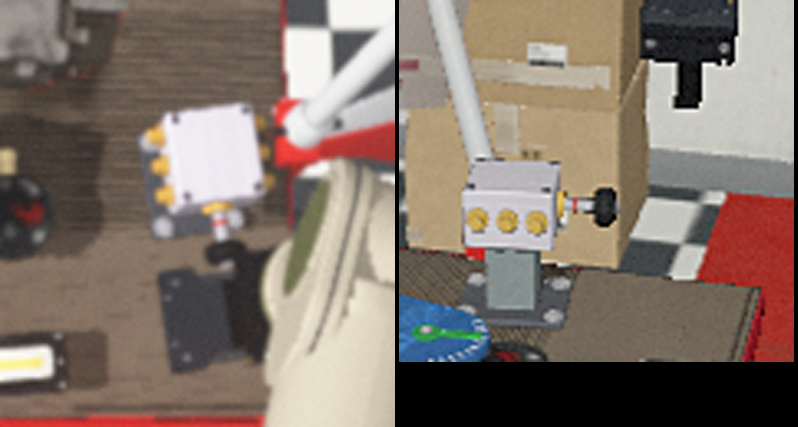

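```bash
python3 -c "
from h import *;o=robot.get_obs();print(np.round(o['joint_pos'],2))"; python3 to.py 526 265 222 0.535
```

```text
[ 0.75 -0.03 -0.42  1.92 -0.01  1.24 -1.12]
t 4.8833 pos [ 409.9 -183.7  200.6] F [-0.7  0.4 -1.7] gap 0.3
delta/100 [-0.225 -4.316 -1.69 ]
rot [-0.3967 -0.0059 -0.0067]
```

drive_tool(
  deltas=[
    [-0.1,-0.35,-0.13,-0.1,0,0,1],
    [-0.2,-0.68,-0.26,-0.22,0,0,1],
    [-0.22,-1,-0.4,-0.33,0,0,1],
    [-0.22,-1,-0.4,-0.397,0,0,1],
  ],
)

```text
t: 5.22
ee_pos: [437.9, -72.5, 220.7]
orientation: [0.193, 0.682, 0.191, -0.679]
force: [-0.2, 0.9, 0.3]
finger_gap: 0.2
```

```bash
python3 to.py 526 265 222 0.535
```

```text
t 5.2167 pos [437.9 -72.5 220.7] F [-0.2  0.9  0.3] gap 0.2
delta/100 [-0.011 -2.417 -2.515]
rot [ 0.0143 -0.004  -0.0035]
```

drive_tool(
  deltas=[
    [0,-0.25,-0.25,0,0,0,1],
    [0,-0.5,-0.5,0,0,0,1],
    [0,-0.75,-0.75,0,0,0,1],
    [0,-1,-1,0,0,0,1],
  ],
)

```text
t: 5.55
ee_pos: [471.1, 59.3, 219.4]
orientation: [0.188, 0.683, 0.186, -0.681]
force: [1.4, -0.7, 0.3]
finger_gap: 0.8
```

drive_tool(
  deltas=[
    [0,-0.25,-0.25,0,0,0,1],
    [0,-0.5,-0.5,0,0,0,1],
    [0,-0.75,-0.75,0,0,0,1],
    [0,-1,-1,0,0,0,1],
    [0,-1,-1,0,0,0,1],
  ],
)

```text
t: 5.97
ee_pos: [505.2, 202.0, 218.8]
orientation: [0.189, 0.682, 0.19, -0.68]
force: [-0.2, 0.7, 0.3]
finger_gap: 0.4
```

```bash
python3 to.py 526 265 222 0.535
```

```text
t 5.9667 pos [505.2 202.  218.8] F [-0.2  0.7  0.3] gap 0.4
delta/100 [-0.03  -0.432 -0.503]
rot [ 0.0079 -0.0023  0.0002]
```

drive_tool(
  deltas=[
    [0,-0.22,-0.25,0,0,0,1],
    [0,-0.432,-0.503,0.008,0,0,1],
    [0.2,-0.432,-0.503,0.008,0,0,1],
    [0.5,-0.432,-0.503,0.008,0,0,1],
    [0.7,-0.432,-0.503,0.008,0,0,1],
    [0.7,-0.432,-0.503,0.008,0,0,1],
  ],
)

```text
t: 6.47
ee_pos: [525.3, 256.1, 144.6]
orientation: [-0.186, -0.681, -0.183, 0.684]
force: [-0.6, 0.1, -0.4]
finger_gap: 0.4
```

```bash
python3 to.py 526 265 103 0.535; python3 look.py 5 160,110,280,220 150,140,270,260
```

```text
t 6.4667 pos [525.3 256.1 144.6] F [-0.6  0.1 -0.4] gap 0.4
delta/100 [ 0.416 -0.075 -0.053]
rot [-0.0067  0.0055 -0.0029]
```

View pics/b5.png

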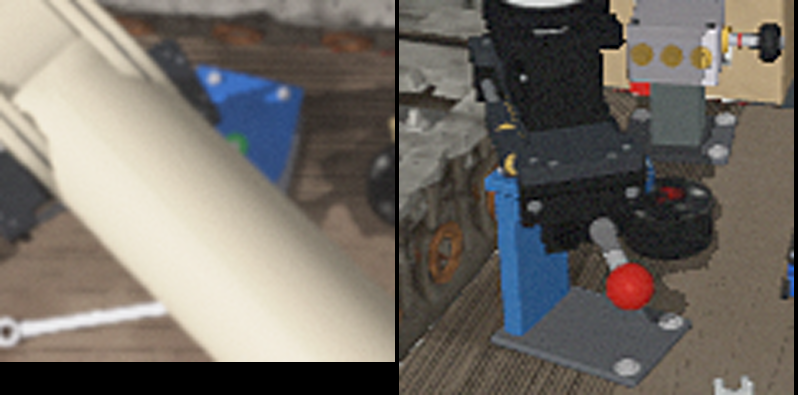

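drive_tool(
  deltas=[
    [0.1,-0.075,-0.053,0,0,0,1],
    [0.3,-0.075,-0.053,0,0,0,1],
    [0.416,-0.075,-0.053,0,0,0,1],
    [0.416,-0.075,-0.053,0,0,0,1],
  ],
)

```text
t: 6.9
ee_pos: [528.1, 266.2, 106.6]
orientation: [0.186, 0.683, 0.183, -0.682]
force: [-0.1, -0.5, -0.5]
finger_gap: 0.6
```

```bash
cat > arc.py <<'E'
# rows: tool poses for knob ball angles list; offset off
import sys
from h import *
ax=np.array([539.6,149.9]);off=float(sys.argv[1]);A=[float(v) for v in sys.argv[2:]]
o=robot.get_obs();Rm=q2R(o['orientation']);print('t',o['t'],np.round(o['ee_pos'],1),'F',np.round(o['force'],1),'q7',o['joint_pos'][6])
for a in A:
    r=np.array([np.cos(a),np.sin(a)]);t=np.array([-r[1],r[0]]);p=np.r_[ax+105*r-off*t,103]
    Z=np.r_[t,0];X=np.array([0,0,-1.]);T=np.c_[X,np.cross(Z,X),Z]
    print(a,np.round(np.r_[Rm.T@(p-o['ee_pos'])/100,R.from_matrix(Rm.T@T).as_rotvec()/(np.pi/3)],3).tolist())
E
python3 arc.py 25.5 2.106 2.2 2.3 2.4 2.5 2.6 2.7 2.8
```

```text
t 6.9 [528.1 266.2 106.6] F [-0.1 -0.5 -0.5] q7 -1.837704123138783
2.106 [0.037, 0.01, 0.239, -0.008, 0.0, -0.004]
2.2 [0.036, -0.008, 0.339, -0.097, 0.0, -0.004]
2.3 [0.036, -0.018, 0.447, -0.193, 0.001, -0.004]
2.4 [0.037, -0.016, 0.555, -0.288, 0.001, -0.004]
2.5 [0.037, -0.004, 0.662, -0.384, 0.001, -0.004]
2.6 [0.037, 0.019, 0.768, -0.479, 0.001, -0.004]
2.7 [0.037, 0.052, 0.87, -0.575, 0.001, -0.004]
2.8 [0.037, 0.096, 0.969, -0.67, 0.002, -0.004]
```

drive_tool(
  deltas=[
    [0.037,0.01,0.1,-0.008,0,0,1],
    [0.037,0.01,0.2,-0.008,0,0,1],
    [0.037,0.01,0.24,-0.01,0,0,1],
    [0.037,0,0.29,-0.05,0,0,1],
    [0.037,-0.008,0.34,-0.097,0,0,1],
    [0.037,-0.013,0.39,-0.145,0,0,1],
    [0.037,-0.018,0.447,-0.193,0,0,1],
    [0.037,-0.017,0.5,-0.24,0,0,1],
    [0.037,-0.016,0.555,-0.288,0,0,1],
    [0.037,-0.01,0.61,-0.336,0,0,1],
    [0.037,-0.004,0.662,-0.384,0,0,1],
    [0.037,0.007,0.715,-0.432,0,0,1],
    [0.037,0.019,0.768,-0.479,0,0,1],
    [0.037,0.019,0.768,-0.479,0,0,1],
  ],
)

```text
t: 8.07
ee_pos: [463.9, 226.4, 105.8]
orientation: [0.35, 0.617, 0.347, -0.614]
force: [-0.2, 0.9, 0.7]
finger_gap: 0.4
```

```bash
python3 arc.py 25.5 2.6 2.7 2.8 2.9 3.0 3.1 3.15 3.2; python3 look.py 6 160,110,280,220 150,140,270,260
```

```text
t 8.0667 [463.9 226.4 105.8] F [-0.2  0.9  0.7] q7 -1.3071582560951462
2.6 [0.028, -0.007, 0.01, 0.002, -0.001, -0.006]
2.7 [0.027, -0.027, 0.116, -0.094, -0.001, -0.006]
2.8 [0.027, -0.037, 0.224, -0.189, -0.0, -0.006]
2.9 [0.027, -0.036, 0.332, -0.285, -0.0, -0.006]
3.0 [0.027, -0.024, 0.439, -0.38, 0.0, -0.006]
3.1 [0.027, -0.002, 0.545, -0.476, 0.0, -0.006]
3.15 [0.027, 0.014, 0.597, -0.524, 0.001, -0.006]
3.2 [0.027, 0.031, 0.648, -0.571, 0.001, -0.006]
```

View pics/b6.png

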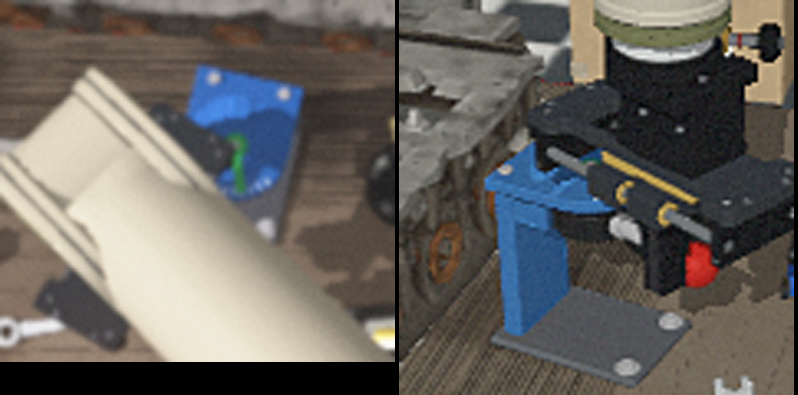

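drive_tool(
  deltas=[
    [0.02,-0.01,0.06,-0.045,0,0,1],
    [0.025,-0.027,0.116,-0.094,0,0,1],
    [0.025,-0.032,0.17,-0.142,0,0,1],
    [0.025,-0.037,0.224,-0.189,0,0,1],
    [0.025,-0.037,0.278,-0.237,0,0,1],
    [0.025,-0.036,0.332,-0.285,0,0,1],
    [0.025,-0.03,0.386,-0.333,0,0,1],
    [0.025,-0.024,0.439,-0.38,0,0,1],
    [0.025,-0.015,0.49,-0.428,0,0,1],
    [0.025,-0.005,0.535,-0.466,0,0,1],
    [0.025,0.003,0.56,-0.49,0,0,1],
    [0.025,0.01,0.58,-0.508,0,0,1],
    [0.025,0.014,0.597,-0.524,0,0,1],
    [0.025,0.014,0.597,-0.524,0,0,1],
  ],
)

```text
t: 9.33
ee_pos: [434.4, 174.4, 102.6]
orientation: [0.504, 0.499, 0.5, -0.498]
force: [0.5, 1.7, 1.0]
finger_gap: 0.5
```

```bash
python3 arc.py 25.5 3.15 3.2 3.25 3.28 ; python3 look.py 7 160,110,280,220 170,140,290,260; python3 - <<'E'
from m2 import *
z=np.load('side7.npz')['im'].astype(float);uv,s=ball('side',z,(200,190,300,260));print(uv,s,rayz('side',uv[None],[112.]))
E
```

```text
t 9.3333 [434.4 174.4 102.6] F [0.5 1.7 1. ] q7 -0.650117376504726
3.15 [-0.004, -0.0, -0.001, -0.002, 0.002, -0.005]
3.2 [-0.004, -0.011, 0.051, -0.049, 0.003, -0.005]
3.25 [-0.004, -0.02, 0.105, -0.097, 0.003, -0.005]
3.28 [-0.004, -0.024, 0.137, -0.126, 0.003, -0.005]
[295.09030128 243.99562526] [287 215  13  45 309] [[314.54246082 265.07173974 112.        ]]
```

View pics/b7.png

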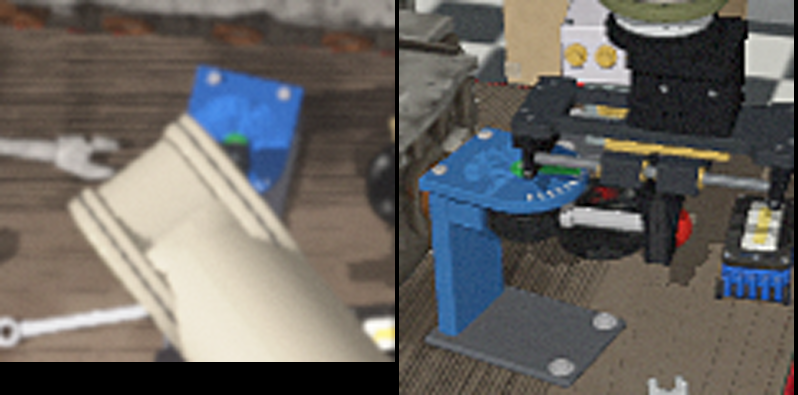

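drive_tool(
  deltas=[
    [0,0,-0.2,0,0,0,1],
    [0,0,-0.4,0,0,0,1],
    [-0.3,0,-0.4,0,0,0,1],
    [-0.7,0,-0.4,0,0,0,1],
    [-1,0,-0.4,0,0,0,1],
    [-1,0,-0.4,0,0,0,1],
  ],
)

```text
t: 9.93
ee_pos: [435.4, 216.3, 207.5]
orientation: [0.505, 0.501, 0.499, -0.496]
force: [1.4, 0.8, 0.6]
finger_gap: 0.3
```

drive_tool(
  deltas=[
    [-0.3,0,0,0,0,0,1],
    [-0.4,0,0.3,0,0,0,1],
    [-0.4,0,0.6,0,0,0,1],
    [-0.4,0,1,0,0,0,1],
  ],
)

```text
t: 10.27
ee_pos: [433.7, 115.4, 243.3]
orientation: [0.504, 0.499, 0.5, -0.497]
force: [1.3, -0.6, -1.3]
finger_gap: 0.4
```

drive_tool(
  deltas=[
    [0,0,0.33,0,0,0,1],
    [0,0,0.66,0,0,0,1],
    [0,0,1,0,0,0,1],
  ],
)

```text
t: 10.52
ee_pos: [434.0, 12.9, 242.9]
orientation: [0.503, 0.499, 0.499, -0.498]
force: [0.4, 0.0, 0.4]
finger_gap: 0.6
```

drive_tool(
  deltas=[
    [0,0,0.33,0,0,0,1],
    [0,0,0.66,0,0,0,1],
    [0,0,1,0,0,0,1],
  ],
)

```text
t: 10.77
ee_pos: [434.6, -86.9, 243.0]
orientation: [0.503, 0.499, 0.5, -0.498]
force: [1.3, -0.2, -0.5]
finger_gap: 0.2
```

drive_tool(
  deltas=[
    [0,0,0.33,0,0,0,1],
    [0,0,0.66,0,0,0,1],
    [0,0,1,0,0,0,1],
    [0,0,1,0,0,0,1],
  ],
)

```text
t: 11.1
ee_pos: [434.1, -192.1, 242.5]
orientation: [0.501, 0.5, 0.498, -0.501]
force: [-0.3, -0.1, 0.4]
finger_gap: 0.7
```

```bash
python3 look.py 8 160,110,280,220 170,140,290,260
```

```text
(no output)
```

View pics/b8.png

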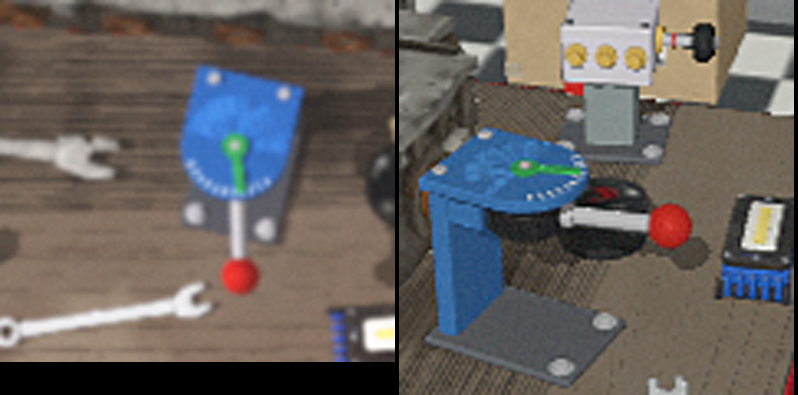

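```bash
cat > fin.py <<'E'
from m2 import *
ax=np.array([539.6,149.9])
obs=[];G={}
for c,r,rb in(('top',(215,135,245,175),(220,175,246,205)),('side',(195,180,232,200),(238,195,262,222))):
    im,d=frames(c,6);np.savez(f'{c}_f.npz',im=im,d=d)
    g=gw(c,im,r);G[c]=g;uv,s=ball(c,im,rb);b=rayz(c,uv[None],[112.])[0];obs.append((c,uv))
    v=b[:2]-ax;print(c,'green ang',round(g[1],4),'mean',np.round(g[0],1),'tail',np.round(g[2],1),'tip',np.round(g[3],1),'ball',np.round(b,1),s[4],'ball ang from ax',round(np.arctan2(v[1],v[0])%(2*np.pi),4),'dist',round(np.hypot(*v),1))
    v=b[:2]-g[0];print('   ball from green centroid',round(np.arctan2(v[1],v[0])%(2*np.pi),4), 'lateral mm of ball from pointer line',round(v@[-np.sin(g[1]),np.cos(g[1])],2))
t=tri(obs);v=t.x[:2]-ax;print('tri',np.round(t.x,1),np.round(t.fun,2),'ang',np.arctan2(v[1],v[0])%(2*np.pi),np.hypot(*v),'t',robot.get_obs()['t'])
E
python3 fin.py
```

```text
top green ang 3.2574 mean [529. 149.] tail [547.7 151.2] tip [500.3 145.7] ball [434.3 149.2 112. ] 122 ball ang from ax 3.1483 dist 105.3
   ball from green centroid 3.14 lateral mm of ball from pointer line -11.09
side green ang 3.3144 mean [526.2 151.8] tail [547.6 155.6] tip [500.8 147.4] ball [434.6 146.7 112. ] 149 ball ang from ax 3.1721 dist 105.1
   ball from green centroid 3.1975 lateral mm of ball from pointer line -10.7
tri [434.1 149.1 113.5] [ 0.    0.03 -0.02 -0.  ] ang 3.148973911229698 105.51151938774136 t 11.8
```

```bash
python3 - <<'E'
from m2 import *
o=[]
for c,(x0,y0,x1,y1) in(('top',(218,142,246,172)),('side',(196,178,236,206))):
    im=np.load(f'{c}_f.npz')['im'];f=13 if c=='top' else 10
    x=cv2.resize(cv2.cvtColor(im[y0:y1,x0:x1].astype(np.uint8),cv2.COLOR_RGB2BGR),None,fx=f,fy=f,interpolation=cv2.INTER_NEAREST)
    for a,col in((3.2574,(255,255,255)),(3.314,(0,255,255))):
        A=np.array([539.6,149.9,148])
        P=np.array([A,A+43*np.array([np.cos(a),np.sin(a),0])])
        q=((proj(c,P)-[x0,y0]+.5)*f).astype(int);cv2.line(x,tuple(map(int,q[0])),tuple(map(int,q[1])),col,1)
    o.append(x)
h=max(i.shape[0] for i in o);cv2.imwrite('pics/g.png',np.hstack([cv2.copyMakeBorder(i,0,h-i.shape[0],0,4,cv2.BORDER_CONSTANT) for i in o]))
# per-slice centroid lines
for c,r in(('top',(215,135,245,175)),('side',(195,180,232,200))):
    im=np.load(f'{c}_f.npz')['im'];g=im[...,1]-np.maximum(im[...,0],im[...,2])
    g=np.clip(im[...,1]-im[...,2]*.75-10,0,None)  # soft
    x0,y0,x1,y1=r
    pts=[]
    if c=='top':
        for v in range(y0,y1):
            w=np.clip((im[v,x0:x1,1]-im[v,x0:x1,2])+20,0,None)*(im[v,x0:x1,1]-im[v,x0:x1,0]>10)
            if w.max()>20: u=np.arange(x0,x1);pts.append((np.average(u,weights=w),v,w.sum()))
    else:
        for u in range(x0,x1):
            w=np.clip((im[y0:y1,u,1]-im[y0:y1,u,2])+20,0,None)*(im[y0:y1,u,1]-im[y0:y1,u,0]>10)
            if w.max()>20: v=np.arange(y0,y1);pts.append((u,np.average(v,weights=w),w.sum()))
    pts=np.array(pts);W=rayz(c,pts[:,:2],np.full(len(pts),148.));print(c);print(np.round(np.c_[W[:,:2],pts[:,2]],1).tolist())
E
```

```text
top
[[547.4, 150.3, 288.7], [544.6, 150.0, 505.5], [541.9, 150.3, 488.0], [539.1, 150.3, 470.0], [536.3, 150.2, 507.5], [533.5, 150.3, 511.0], [530.8, 150.3, 347.7], [528.0, 149.5, 237.5], [525.2, 148.6, 222.7], [522.4, 148.2, 239.8], [519.7, 148.0, 248.5], [516.9, 147.7, 236.7], [514.1, 147.3, 228.5], [511.4, 147.1, 227.7], [508.6, 146.7, 228.3], [505.8, 146.1, 226.5], [503.1, 145.9, 205.2], [500.3, 146.5, 77.0]]
side
[[547.1, 155.6, 182.5], [545.1, 154.3, 372.5], [542.4, 155.1, 395.5], [539.1, 157.9, 266.5], [536.7, 157.6, 254.2], [535.4, 154.1, 293.5], [533.6, 152.1, 391.0], [531.7, 150.4, 331.3], [528.6, 152.4, 240.8], [526.8, 150.3, 209.3], [524.3, 150.9, 227.2], [521.9, 150.7, 231.8], [519.3, 151.3, 243.5], [517.4, 149.6, 230.0], [514.9, 149.7, 256.0], [512.5, 149.7, 236.5], [509.9, 150.4, 237.7], [507.9, 149.0, 235.0], [505.7, 148.2, 221.2], [503.4, 147.8, 220.0], [501.2, 147.2, 253.8], [508.2, 96.2, 65.2], [505.9, 95.5, 21.3], [502.9, 97.5, 86.5], [500.5, 97.1, 89.3], [496.9, 101.1, 44.3]]
```

View pics/g.png

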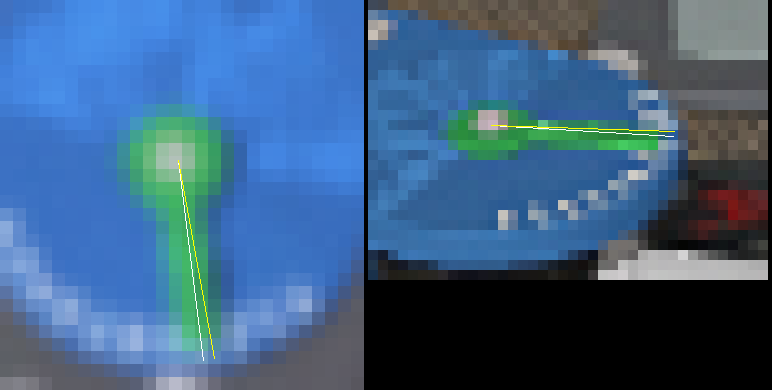

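```bash
python3 arc.py 45 3.15
```

```text
t 11.8 [ 435.8 -185.2  243.4] F [-0.2  0.3  0.3] q7 0.311454150349869
3.15 [1.393, 0.003, -3.796, -0.002, 0.003, -0.004]
```

drive_tool(
  deltas=[
    [0,0,-0.33,0,0,0,1],
    [0,0,-0.66,0,0,0,1],
    [0,0,-1,0,0,0,1],
  ],
)

```text
t: 12.05
ee_pos: [434.9, -84.3, 243.0]
orientation: [0.503, 0.499, 0.499, -0.498]
force: [1.8, 1.3, 0.3]
finger_gap: 0.4
```

drive_tool(
  deltas=[
    [0,0,-0.33,0,0,0,1],
    [0,0,-0.66,0,0,0,1],
    [0,0,-1,0,0,0,1],
  ],
)

```text
t: 12.3
ee_pos: [434.2, 16.1, 242.9]
orientation: [0.504, 0.499, 0.499, -0.498]
force: [1.4, -0.4, -0.3]
finger_gap: 0.9
```

drive_tool(
  deltas=[
    [0,0,-0.33,0,0,0,1],
    [0,0,-0.66,0,0,0,1],
    [0,0,-1,0,0,0,1],
  ],
)

```text
t: 12.55
ee_pos: [433.5, 116.1, 242.7]
orientation: [0.504, 0.499, 0.499, -0.498]
force: [0.8, -0.1, -0.7]
finger_gap: 0.4
```

drive_tool(
  deltas=[
    [0,0,-0.33,0,0,0,1],
    [0,0,-0.66,0,0,0,1],
    [0,0,-1,0,0,0,1],
    [0,0,-1,0,0,0,1],
    [0,0,-1,0,0,0,1],
  ],
)

```text
t: 12.97
ee_pos: [432.5, 216.7, 242.1]
orientation: [0.504, 0.498, 0.501, -0.497]
force: [0.1, -0.2, 0.3]
finger_gap: 0.7
```

```bash
python3 arc.py 45 3.15
```

```text
t 12.9667 [432.5 216.7 242.1] F [ 0.1 -0.2  0.3] q7 -0.6130564436545238
3.15 [1.392, 0.01, 0.225, 0.002, 0.001, -0.004]
```

drive_tool(
  deltas=[
    [0.35,0,0.05,0,0,0,1],
    [0.7,0.01,0.1,0,0,0,1],
    [1,0.01,0.1,0,0,0,1],
  ],
)

```text
t: 13.22
ee_pos: [435.2, 201.7, 140.5]
orientation: [0.503, 0.499, 0.498, -0.499]
force: [0.8, -1.7, -0.8]
finger_gap: 0.3
```

drive_tool(
  deltas=[
    [0.2,0,0,0,0,0,1],
    [0.39,0,0,0,0,0,1],
    [0.39,0,0,0,0,0,1],
    [0.39,0,0,0,0,0,1],
  ],
)

```text
t: 13.55
ee_pos: [434.7, 203.3, 103.1]
orientation: [0.503, 0.499, 0.5, -0.499]
force: [0.6, -0.0, 1.3]
finger_gap: 0.4
```

```bash
python3 arc.py 25.5 3.15 3.18 3.2 3.22 3.24 3.262
```

```text
t 13.55 [434.7 203.3 103.1] F [ 0.6 -0.   1.3] q7 -0.744775530158773
3.15 [0.002, -0.005, 0.287, -0.003, 0.003, -0.003]
3.18 [0.002, -0.012, 0.319, -0.032, 0.003, -0.003]
3.2 [0.002, -0.016, 0.34, -0.051, 0.003, -0.003]
3.22 [0.002, -0.02, 0.361, -0.07, 0.003, -0.003]
3.24 [0.002, -0.023, 0.383, -0.089, 0.003, -0.003]
3.262 [0.002, -0.026, 0.406, -0.11, 0.003, -0.003]
```

drive_tool(
  deltas=[
    [0,-0.003,0.12,0,0,0,1],
    [0,-0.005,0.23,0,0,0,1],
    [0,-0.005,0.287,-0.003,0,0,1],
    [0,-0.009,0.305,-0.018,0,0,1],
    [0,-0.012,0.319,-0.032,0,0,1],
    [0,-0.016,0.34,-0.051,0,0,1],
    [0,-0.02,0.361,-0.07,0,0,1],
    [0,-0.023,0.383,-0.089,0,0,1],
    [0,-0.025,0.395,-0.1,0,0,1],
    [0,-0.026,0.404,-0.11,0,0,1],
    [0,-0.026,0.404,-0.11,0,0,1],
    [0,-0.026,0.404,-0.11,0,0,1],
  ],
)

```text
t: 14.55
ee_pos: [432.6, 164.2, 103.5]
orientation: [0.531, 0.469, 0.528, -0.468]
force: [0.4, 0.9, 1.0]
finger_gap: 0.3
```

```bash
python3 arc.py 25.5 3.262
```

```text
t 14.55 [432.6 164.2 103.5] F [0.4 0.9 1. ] q7 -0.5216185880767953
3.262 [0.005, -0.005, 0.015, 0.001, 0.003, -0.004]
```

drive_tool(
  deltas=[
    [0,0,-0.2,0,0,0,1],
    [0,0,-0.4,0,0,0,1],
    [-0.3,0,-0.4,0,0,0,1],
    [-0.7,0,-0.4,0,0,0,1],
    [-1,0,-0.4,0,0,0,1],
    [-1,0,-0.4,0,0,0,1],
  ],
)

```text
t: 15.05
ee_pos: [429.2, 205.5, 208.3]
orientation: [0.533, 0.471, 0.526, -0.466]
force: [1.0, 0.6, 0.3]
finger_gap: 0.8
```

drive_tool(
  deltas=[
    [-0.3,0,0,0,0,0,1],
    [-0.4,0,0.3,0,0,0,1],
    [-0.4,0,0.6,0,0,0,1],
    [-0.4,0,1,0,0,0,1],
  ],
)

```text
t: 15.38
ee_pos: [439.1, 105.2, 244.4]
orientation: [0.533, 0.468, 0.528, -0.467]
force: [-0.1, -1.3, -0.7]
finger_gap: 0.2
```

drive_tool(
  deltas=[
    [0,0,0.33,0,0,0,1],
    [0,0,0.66,0,0,0,1],
    [0,0,1,0,0,0,1],
  ],
)

```text
t: 15.63
ee_pos: [451.0, 3.5, 243.9]
orientation: [0.531, 0.469, 0.527, -0.469]
force: [-0.1, 0.3, 0.3]
finger_gap: 0.3
```

drive_tool(
  deltas=[
    [0,0,0.33,0,0,0,1],
    [0,0,0.66,0,0,0,1],
    [0,0,1,0,0,0,1],
  ],
)

```text
t: 15.88
ee_pos: [463.1, -95.6, 244.1]
orientation: [0.531, 0.469, 0.527, -0.469]
force: [1.4, -0.7, 0.3]
finger_gap: 0.6
```

drive_tool(
  deltas=[
    [0,0,0.33,0,0,0,1],
    [0,0,0.66,0,0,0,1],
    [0,0,1,0,0,0,1],
    [0,0,1,0,0,0,1],
  ],
)

```text
t: 16.22
ee_pos: [474.3, -200.5, 243.4]
orientation: [0.529, 0.471, 0.526, -0.471]
force: [0.5, 0.2, 0.1]
finger_gap: 0.6
```

```bash
sed -i 's/539.6,149.9/539.5,150.1/' fin.py; python3 fin.py; python3 look.py 9 160,110,280,220 170,120,310,260
```

```text
top green ang 3.2573 mean [529. 149.] tail [547.7 151.2] tip [500.3 145.7] ball [435.2 138.9 112. ] 124 ball ang from ax 3.2483 dist 104.9
   ball from green centroid 3.249 lateral mm of ball from pointer line -0.79
side green ang 3.3149 mean [526.2 151.8] tail [547.6 155.6] tip [500.8 147.4] ball [435.4 136.5 112. ] 148 ball ang from ax 3.271 dist 105.0
   ball from green centroid 3.3083 lateral mm of ball from pointer line -0.6
tri [434.9 138.9 113.4] [ 0.01  0.05 -0.05 -0.01] ang 3.248635898871544 105.16576510250083 t 16.8167
```

View pics/b9.png

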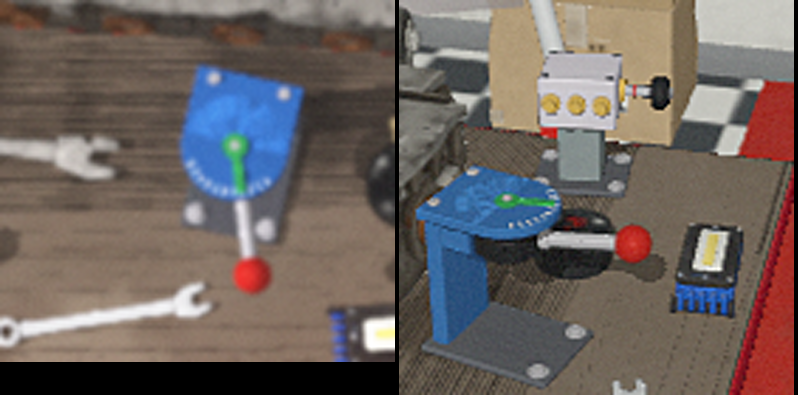

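```bash
python3 - <<'E'
from m2 import *
for c in('top','side'):
    z=np.load(f'{c}_f.npz');z0=np.load(f'{c}1.npz')
    for l in('work_lamp','pressure_gauge'):
        m=np.load(f'm_{c}_{l}_0.npz')['m'];print(c,l,'mean abs diff',np.abs(z['im']-z0['im'])[m].mean().round(2))
    if c=='top': print('spanner/wrench area diff',np.abs(z['im']-z0['im'])[190:220,150:225].mean().round(2),np.abs(z['im']-z0['im'])[145:166,136:190].mean().round(2))
d=np.load('side_f.npz')['d'];uu,vv=np.meshgrid(np.arange(240,285),np.arange(138,170));W=deproj('side',np.c_[uu.ravel(),vv.ravel()],d[vv,uu].ravel())
k=(W[:,1]<-140)&(W[:,1]>-200)&(W[:,2]>115)&(W[:,2]<130)&(W[:,0]<512);print('rod knob min x',np.sort(W[k][:,0])[:5])
print(robot.finish_job())
E
```

```text
top work_lamp mean abs diff 5.57
top pressure_gauge mean abs diff 4.22
spanner/wrench area diff 7.45 6.53
side work_lamp mean abs diff 1.53
side pressure_gauge mean abs diff 37.46
rod knob min x [470.1583582  471.20197963 471.61740921 472.72503811 473.03495314]
the job is handed in; nothing more can be done
None
```

I pushed the selector rod in one click first. Then I pushed the red-ended arm round until it lined up with the green pointer, moved the robot clear of everything and handed the job in at about 17 s.

**Selector:** The rod knob's front edge went from x ≈ 445 to about 470 mm, a travel of 25 mm. It stayed there through the last check, so it is at the middle click.

**Knob:**

| Camera | Arm angle (rad) | Pointer angle (rad) | Ball off the pointer's line |
|---|---|---|---|
| Top | 3.249 | 3.257 to 3.262 | 0.8 mm |
| Side | 3.271 | 3.315 | 0.6 mm |

- **Disagreement:** The two cameras differ by about 0.05 rad on the pointer's direction. I trusted the top view. The side view seems skewed by the raised screw on the pointer's hub.

**Bystanders:** The lamp, gauge, spanner and wrench look unmoved in the pictures.
- **Top view:** The pixel differences at these four were small, 4 to 7 grey levels. I took these to be noise and shadow.
- **Side view:** The lamp differed by only 1.5 grey levels. The gauge showed a large difference (37), which I put down to the knob's arm now hanging in front of it. I did not check that separately.

The highest force I saw was about 7 N, while pushing the rod.

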